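# Lock the die plate into the hand press

## Task

Load the loose die plate into the hand press: flat on the bed, slide it brass end first through the gate and under the red stripper bar, and push it against the spring bar until its near edge is past the yellow catch. Then shift it left behind the catch until it bears gently but surely on the blue side wall, and let go so that the spring seats it back against the catch. The head overhangs the handle there, so come in tilted; do not ram the press, and leave the tin, burnisher, tongs and order bin alone.

Things in the scene. Friction and masses are not known exactly. Their poses are not given: they have to be found in the camera images.
- press: Green hand press with a steel lever (not used), fixed. Origin on the table; x points into the press (away from the robot), y left, z up. Flat bed: top at z 20 mm, x -165 to 170, y -90 to 90. Red stripper bar across the bed at x 40 to 50, z 40 to 50 (20 mm free beneath). Locked, the plate's origin is at x 35, y about 20 to 30 (against the side wall), z 20 mm, its near edge on the catch's rear face.
- gate (a point): Middle of the gate on the bed top, at press x -40, y 0, z 20 mm; axes as the press. The gate is 66 mm wide (press y -33 to 33) between the yellow catch block on the left (press x -60 to -20) and the right guide rail (press x -60 to 125), both 16 mm high above the bed. Flared lead-ins from press x -95 to -60; their mouth is about 79 mm wide.
- catch (a point): Rear face of the yellow catch block at bed top: press x -20, y 46.5, z 20 mm; axes as the press. The block spans press y 33 to 60. Behind it is the pocket, where the plate can shift left until it meets the blue side wall.
- side_wall: Blue side wall bolted to the bed left of the pocket, 95 mm long, 12 thick, 16 high; its setting across the bed differs (inner face at press y 50 to 60). Origin at the front end of its inner (right) face at bed top, press x -20; axes as the press; the wall extends along +x and to +y. It holds firm, so a stiff arm driven past it presses hard: feel for it.
- head_edge (a point): Middle of the lower front edge of the overhanging head: press x -8, y 0, z 200 mm (180 above the bed). The head reaches from there to press x 173, y -60 to 60 (wider, -90 to 90, beyond x 120), top z 270 mm; a ram of radius 16 mm hangs from it at press x 72, y 26 down to z 92 mm. The locked plate's handle stands under the head.
- die_plate: Loose aluminium die plate, 110 long (x) by 60 wide (y) by 10 thick, about 0.4 kg, with an orange upright handle: 36 long (x), 14 thick (y), from z 10 to z 70, centred at x -33, y 0. Origin at the centre of the underside; z up; +x is the brass-button end, which goes in first; the handle is at the near (-x) end.
- plate_grip (a point): Point in the middle of the plate's orange handle, at x -33, y 0, z 50 mm of the plate; axes as the plate's.
- plunger (a joint): Travel in m of the brass spring bar along press +x: 0 at rest (face at press x 84 mm, y -32 to 58, about 15 mm high), up to 0.022. It pushes back with about 4 N plus 0.3 N per mm. With the plate locked it reads about 0.006; the plate's near edge clears the catch only beyond that. Against it the plate drags with 4 to 8 N when shifted sideways.
- eyelet_tin: Open steel tin of brass eyelets, 80 across, 35 high; origin under its centre. Leave alone.
- burnisher: Walnut burnishing tool lying on the table, 155 long (x), 22 wide, 18 high. Leave alone.
- tongs: Chrome tongs lying flat, 180 long (x), 8 high, up to 50 wide. Leave alone.
- order_bin: Grey plastic order bin, 200 (x) by 280 (y) by 110 high; origin under its centre. Leave alone.
Mind the look-alikes: they are no part of the job. Several things have the shape of the die_plate; the one meant has the colours described above.

How it is judged:
By the outcome, as a careful person would: the job done as asked, in the order asked, and still so for the second after the job is handed in, with the robot touching nothing.
It also fails if it takes over 48 s, if anything falls off the work surface, if the arm or the gripper's body presses on something with over 40 N, if the wrist force passes 120 N, or if a joint passes its speed limit or range.

## Robot

A 6-joint arm with a two-finger parallel gripper is mounted at the origin on the work surface. World frame = base frame: x ahead of the robot, y to its left, z up, the work surface at z = 0. Lengths are in m, angles in rad, forces in N, time in s.
With the tool pointing down it reaches from about 0.3 to 0.875 m from the base axis. Payload 6.4 kg.
Tool frame: the origin (TCP) lies midway between the tips of the shut fingers; the grasp point (between the pads) lies 19 mm behind it; z points along the fingers, y is the line along which they close (so a half turn about z gives the same grasp; the last joint's range is limited). The gripper opens to 85 mm and grips with 20 to 120 N. Pads are 22 mm wide; open, the fingers measure 114 mm over their backs; the gripper's body (76 mm by 85 mm) begins 54 mm behind the grasp point. The pads swing forward as they close: fully open they stand 13 mm farther back than shut.
Start: joints at [0.954, 0.181, 1.607, -0, 1.354, -0.206], TCP at [0.23, 0.527, 0.231] pointing down, gripper open.
Joint ranges: [-2.99, 2.99], [-0.89, 2.07], [0.3, 2.58], [-1.14, 4.28], [0, 2.63], [-3.12, 3.12]. Speed limits (rad/s): [2.57, 2.57, 3.01, 3.14, 3.14, 3.14].

## Interface

Orientations are given as a unit quaternion [w, x, y, z].
In Python, from bench import ctrl, vision, workorder gives the robot as it stands. The module is installed in compiled form; this text tells all that it offers.
- The arm moves only by the tool servo_tool, never from a script. Its argument "steps" is a list of rows, each an object of numbers: "dx", "dy", "dz": the shift along the world's x, y, z as a fraction of full scale; "wx", "wy", "wz": the turn, a rotation vector about the world's x, y, z as a fraction of full scale. A call has exactly 5 rows; each row is the pose to reach, as a shift and turn from the pose commanded when the call began, turning the shorter way round; what a row does not reach only later rows make up. Full scale, the value 1, is 100 mm for a shift and pi rad for a turn. A row lasts 1/12 s, in which the tool goes at most 41.7 mm and 7.16 degrees, less where a joint would pass 70% of its speed; a pose out of reach is approached as far as the arm can. A call with a number of a shift or a turn outside -1 to 1 is refused whole. A call with a gripper value outside its range is refused whole. "jaw" is the opening, from 0 (shut) to 1 (fully open), set as the call begins (left out, the last holds). The fingers move at their own pace and stop on an object; the grip force is fixed at half the most. Time passes only in rows, so rows that repeat a pose let the fingers close, or fill a call up. It gives the time, the measured TCP pose, the force, the opening and the grip force at its end, in the units of the state.
- ctrl.get_obs(): the state, without advancing time (a new reading comes with each control period).
- vision.camera(name): name is "scene" or "top" or "wrist"; returns a dict with "frame" (400x640x3 uint8, red, green, blue), "vfov" (degrees; the focal length in pixels is half the picture's height over the tangent of half this angle, whatever the lens; pixels are square), "cx", "cy" (the principal point, pixels), "camera_from_world" (4x4, takes a point from world to camera coordinates). Camera axes: x right, y up, looking along -z (the intrinsics and any distortion apply to the point x, -y, -z); pixel columns grow to the right and rows downward; lengths in m; the calibration is good to about 2 mm. A picture is of the moment at which its call begins. There is no depth.
- workorder.hand_in(): hands the job in; it is judged then, once.
The state is a dict: "time_s": time; "q": joint angles; "dq": joint speeds; "joint_efforts": joint torques, N m; "eef_pos": TCP position; "eef_rot": TCP orientation; "wrist_force": force on the tool from outside, world axes, zero at the start; "torque": the same for the moment, N m; "opening": opening from 0.0 (shut) to 1.0 (fully open); "grasp_force": force on a finger pad.
Only numpy, scipy, OpenCV 4.12 (cv2) and the standard library are available. Lean on these libraries where they do the work, as an engineer would, in place of code of your own. Each camera call takes 0.05 s, during which the arm holds its last target. There are 200 camera calls.

## Working session

There is one attempt and no reset: what is moved stays moved. The work goes in short steps, Python scripts to look and compute and a tool call to move; the robot and the scene stay as the last step left them, time stands still between calls to the robot, and variables do not carry over. Pictures are saved under pics/ and viewed, at most 10 in all, crops included, and the job is handed in when it is done.

Besides the shell and the picture viewer there is one more tool, called after ">>>" in YAML: its name, and indented under it one key for each argument. servo_tool: Moves the arm, as the interface text tells. Its arguments: {"type":"object","properties":{"steps":{"type":"array","items":{"type":"object","properties":{"dx":{"type":"number"},"dy":{"type":"number"},"dz":{"type":"number"},"wx":{"type":"number"},"wy":{"type":"number"},"wz":{"type":"number"}}}},"jaw":{"type":"number"}},"required":["steps"]}

```bash
mkdir -p pics; python3 - <<'E'
from bench import ctrl, vision
import cv2,numpy as np
o=ctrl.get_obs(); print({k:np.round(v,3) for k,v in o.items()})
for n in ["scene","top"]:
    c=vision.camera(n); print(n,c["vfov"],c["cx"],c["cy"],[k for k in c],np.round(c["camera_from_world"],4).tolist())
    cv2.imwrite(f"pics/{n}0.png",c["frame"][:,:,::-1])
E
```

```text
{'time_s': np.float64(0.0), 'q': array([ 0.954,  0.182,  1.608,  0.   ,  1.354, -0.206]), 'dq': array([ 0.001,  0.001, -0.002,  0.001, -0.002, -0.   ]), 'joint_efforts': array([-0.0000e+00, -4.4489e+01, -3.5133e+01, -0.0000e+00,  9.0000e-03,
       -0.0000e+00]), 'eef_pos': array([0.229, 0.527, 0.23 ]), 'eef_rot': array([-0.   ,  0.204,  0.979, -0.001]), 'wrist_force': array([ 0.157,  0.088, -0.4  ]), 'torque': array([-0.025, -0.037,  0.024]), 'grasp_force': np.float64(0.0), 'opening': np.float64(1.0)}
scene 47.8028189298771 317.8798269649045 201.5372722823989 ['frame', 'vfov', 'cx', 'cy', 'camera_from_world'] [[0.9991, 0.0395, -0.0181, -0.562], [-0.0168, 0.7363, 0.6764, -0.145], [0.04, -0.6755, 0.7363, -1.5133], [0.0, 0.0, 0.0, 1.0]]
top 46.16023144567974 328.32734052571567 202.61583754644695 ['frame', 'vfov', 'cx', 'cy', 'camera_from_world'] [[0.0274, -0.9996, -0.012, 0.1004], [0.9985, 0.0268, 0.0484, -0.5553], [-0.048, -0.0133, 0.9988, -1.7531], [0.0, 0.0, 0.0, 1.0]]
```

View pics/scene0.png

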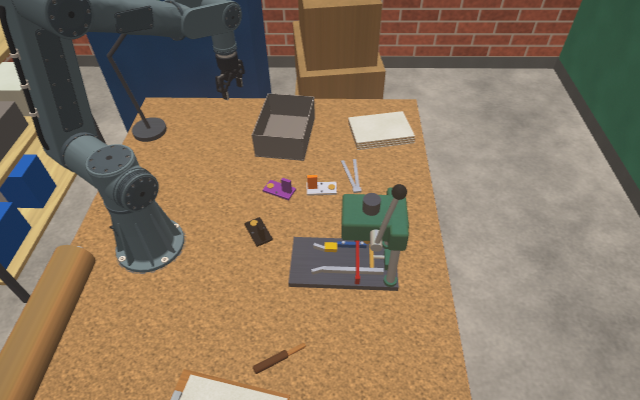

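View pics/top0.png

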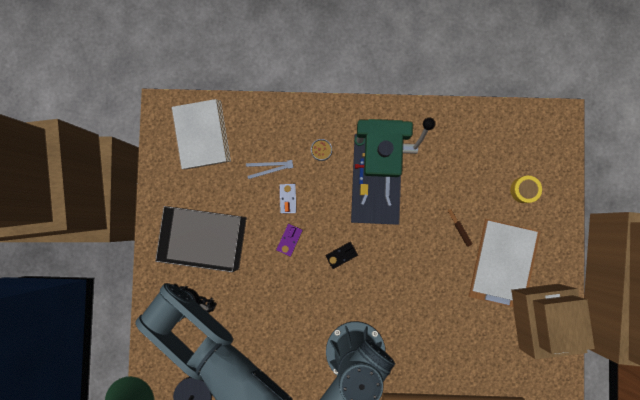

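The scene picture shows three plate-shaped things: white/aluminium with an orange handle (scene 322,186; top 288,198), purple (280,188; top 290,240) and black (258,231; top 341,255). Only the first fits (aluminium, orange handle, brass button). The press is at about (350,262) in the scene and (378,175) in the top view. I'll confirm with enlarged crops.

```bash
cat > h.py <<'E'
import numpy as np, cv2
def K(c):
    f=200/np.tan(np.radians(c["vfov"])/2); return f
def proj(c,p):
    q=c["camera_from_world"]@np.append(p,1); f=K(c)
    return np.array([c["cx"]+f*q[0]/-q[2], c["cy"]-f*q[1]/-q[2]])
def ray(c,uv):
    T=c["camera_from_world"]; f=K(c); R=T[:3,:3]
    d=np.array([(uv[0]-c["cx"])/f,-(uv[1]-c["cy"])/f,-1.]); return -R.T@T[:3,3], R.T@d
def onz(c,uv,z):
    o,d=ray(c,uv); return o+d*(z-o[2])/d[2]
def tri(*obs):
    A=np.zeros((3,3));b=np.zeros(3)
    for c,uv in obs:
        o,d=ray(c,uv); d=d/np.linalg.norm(d); M=np.eye(3)-np.outer(d,d); A+=M;b+=M@o
    return np.linalg.solve(A,b)
def crop(c,u0,v0,w,h,s,fn):
    im=cv2.resize(c["frame"][v0:v0+h,u0:u0+w],None,fx=s,fy=s,interpolation=cv2.INTER_CUBIC)
    cv2.imwrite(fn,im[:,:,::-1])
E
python3 - <<'E'
from bench import ctrl, vision
import pickle
from h import *
cs={n:vision.camera(n) for n in("scene","top")}
pickle.dump(cs,open("c0.pkl","wb"))
a=cs["scene"]["frame"][160:295,285:415]; b=cs["top"]["frame"][115:235,270:405]
A=cv2.resize(a,None,fx=3.07,fy=3.07*1,interpolation=cv2.INTER_CUBIC)
crop(cs["scene"],285,170,130,125,4.8,"pics/s1.png")
crop(cs["top"],270,110,140,120,5,"pics/t1.png")
E
```

```text
(no output)
```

View pics/s1.png

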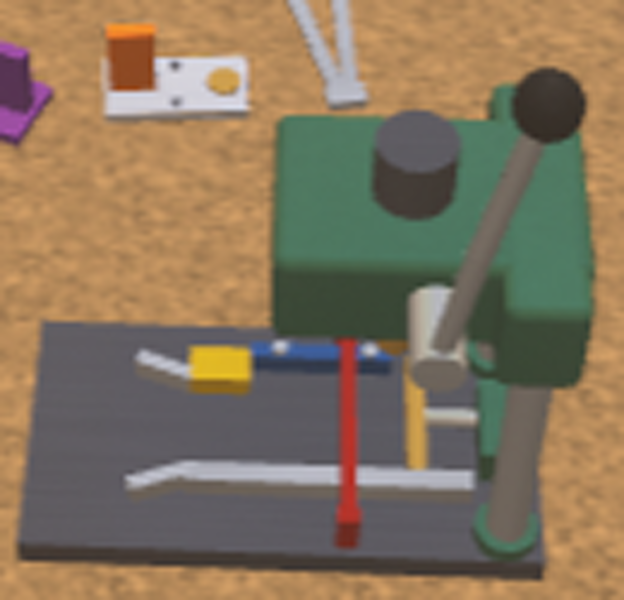

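View pics/t1.png

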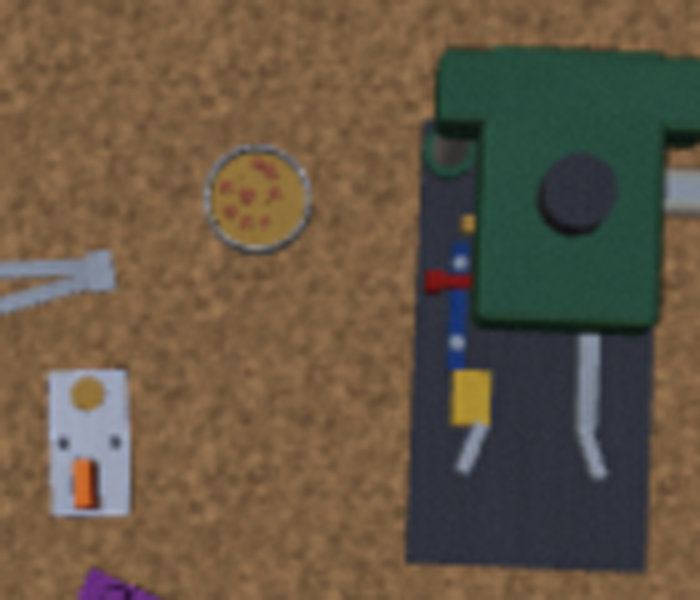

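The crops confirm the plate: aluminium, orange handle (scene crop 131,60; top crop 85,484), brass button on the far (+x) side (top crop 88,392). The press bed corners, yellow catch and rails are all visible. Next I fit both poses from the two views.

```bash
python3 - <<'E'
import pickle
from h import *
from scipy.optimize import least_squares
cs=pickle.load(open("c0.pkl","rb"))
S=lambda u,v:(cs["scene"],np.array([285+u/4.8,170+v/4.8]))
T=lambda u,v:(cs["top"],np.array([270+u/5,110+v/5]))
press=[((-165,90,20),S(43,322)),((-165,-90,20),S(20,546)),((170,-90,20),S(541,562)),
((-165,90,20),T(407,563)),((-165,-90,20),T(645,571)),
((-20,60,36),T(452,370)),((-20,33,36),T(490,371)),((-60,33,36),T(490,425)),((-60,60,36),T(451,423)),
((-60,60,36),S(189,348)),((-20,60,36),S(250,347)),((-20,33,36),S(251,380)),((-60,33,36),S(190,381)),
((-8,60,200),S(278,262-145)) if 0 else ((-8,60,270),S(281,118)),((-8,-60,270),S(275,268)),((-8,-60,200),S(275,336)),((-8,60,270),T(478,322)),((-8,-60,270),T(657,327))]
plate=[((55,30,10),T(50,370)),((55,-30,10),T(129,370)),((-55,-30,10),T(131,515)),((-55,30,10),T(51,516)),
((55,30,10),S(246,57)),((55,-30,10),S(248,111)),((-55,-30,10),S(106,114)),((-55,30,10),S(104,59)),
((-51,7,70),S(107,27)),((-15,7,70),S(155,27)),((-15,-7,70),S(155,37)),((-51,-7,70),S(107,37))]
for nm,P in(("press",press),("plate",plate)):
    def f(p,full=0):
        c,s=np.cos(p[3]),np.sin(p[3])
        return np.concatenate([proj(o[0],[p[0]+(c*a[0]-s*a[1])/1e3,p[1]+(s*a[0]+c*a[1])/1e3,p[2]+a[2]/1e3])-o[1] for a,o in P])
    r=least_squares(f,[.6,0,0,0],loss="soft_l1")
    print(nm,np.round(r.x[:3]*1e3,1),"yaw",np.degrees(r.x[3]).round(2)); print(np.round(r.fun.reshape(-1,2),1).tolist() if 0 else np.round(f(r.x).reshape(-1,2),1).tolist())
print("grip tri", tri(S(131,32),T(82,462+0)) )
a=T(80,463);print("handle top far edge",tri(S(155,32),T(85,459)))
# side wall inner face: top view, z=36 points
print("wall outer/inner near z36",[onz(*q,.036) for q in(T(450,368),T(465,368))])
E
```

```text
press [ 6.448e+02 -6.290e+01 -3.000e-01] yaw -0.37
[[-0.5, 0.3], [-0.6, 0.2], [1.4, 0.2], [-0.3, -0.2], [0.2, -0.2], [0.1, -0.4], [-0.2, -0.3], [-0.6, -0.4], [-0.0, -0.2], [0.3, -0.0], [-0.1, 0.5], [-0.4, 0.4], [-0.2, -0.2], [-1.2, -1.7], [-0.4, -0.4], [-0.9, 1.4], [-0.9, -0.9], [0.6, -0.7]]
plate [5.654e+02 2.683e+02 5.000e-01] yaw 2.66
[[-0.1, -0.2], [-0.1, -0.5], [-0.0, -0.5], [0.1, -0.4], [-0.1, 0.1], [0.0, 0.5], [-0.6, 0.4], [-0.0, 0.2], [-0.2, -0.5], [-0.2, -0.6], [-0.2, 0.0], [-0.2, 0.2]]
grip tri [0.53972433 0.26666066 0.07071218]
handle top far edge [0.54984766 0.26561898 0.07062842]
wall outer/inner near z36 [array([ 0.62528496, -0.00082788,  0.036     ]), array([ 0.62557909, -0.01198252,  0.036     ])]
```

Poses: press (0.645,-0.063,0) yaw -0.4°; plate (0.565,0.268,0.000) yaw +2.7°. Triangulated handle top is 70.7 mm against the stated 70, so the heights agree. Now I work out the first moves (38° tilt) and the clearance to the purple look-alike.

```bash
cat >> h.py <<'E'
from scipy.spatial.transform import Rotation as Ro
def tool(yaw,tilt):  # R with z=(sin t,0,-cos t) turned by yaw
    return Ro.from_euler('z',yaw,degrees=True)*Ro.from_euler('y',-tilt,degrees=True)*Ro.from_matrix(np.diag([-1.,1,-1]))
def qR(q): return Ro.from_quat([q[1],q[2],q[3],q[0]])
E
python3 - <<'E'
import pickle
from h import *
from bench import ctrl
o=ctrl.get_obs(); R0=qR(o["eef_rot"]); R1=tool(2.7,38)
rv=(R1*R0.inv()).as_rotvec(); print("rotvec/pi",np.round(rv/np.pi,4),"deg",np.degrees(np.linalg.norm(rv)))
print("z tool",R1.as_matrix()[:,2])
g=np.array([.5324,.2668,.050]); t=g+.019*R1.as_matrix()[:,2]; print("tcp target",t,"delta",t-o["eef_pos"])
cs=pickle.load(open("c0.pkl","rb"))
print("purple handle top", tri((cs["scene"],(287,179.5)),(cs["top"],(294,231))))
E
```

```text
rotvec/pi [-0.0382 -0.2095  0.1404] deg 45.92185128023709
z tool [ 0.61497801  0.02900163 -0.78801075]
tcp target [0.54408458 0.26735103 0.0350278 ] delta [ 0.31470272 -0.25954304 -0.19569692]
purple handle top [0.44435019 0.2356851  0.08375644]
```

>>> servo_tool:
  steps:
    - {"dx": 0.2, "dy": -0.16, "wx": -0.006, "wy": -0.03, "wz": 0.021}
    - {"dx": 0.4, "dy": -0.32, "wx": -0.012, "wy": -0.06, "wz": 0.042}
    - {"dx": 0.6, "dy": -0.48, "wx": -0.018, "wy": -0.09, "wz": 0.063}
    - {"dx": 0.8, "dy": -0.64, "wx": -0.024, "wy": -0.12, "wz": 0.084}
    - {"dx": 1, "dy": -0.8, "wx": -0.03, "wy": -0.15, "wz": 0.105}
  jaw: 1

```text
$.steps[0]: bad value
```

>>> servo_tool:
  steps:
    - {"dx": 0.3, "dy": -0.25}
    - {"dx": 0.6, "dy": -0.5}
    - {"dx": 0.9, "dy": -0.75}
    - {"dx": 1, "dy": -0.9}
    - {"dx": 1, "dy": -0.9}

```text
$.steps[0]: bad value
```

```bash
cat > st.py <<'E'
import sys
from h import *
from bench import ctrl
# usage: st.py yaw tilt tx ty tz
a=[float(v) for v in sys.argv[1:]]
o=ctrl.get_obs(); R0=qR(o["eef_rot"]); R1=tool(a[0],a[1])
print("t",o["time_s"],"p",np.round(o["eef_pos"],4),"q",np.round(o["q"],2))
print("rot/pi",np.round((R1*R0.inv()).as_rotvec()/np.pi,4),"d/100mm",np.round((np.array(a[2:])-o["eef_pos"])*10,3), "F",np.round(o["wrist_force"],1),"op",round(float(o["opening"]),3),round(float(o["grasp_force"]),1))
E
python3 st.py 2.7 34 .545 .2675 .0393
```

```text
t 0.2 p [0.2294 0.5269 0.2307] q [ 0.95  0.18  1.61  0.    1.35 -0.21]
rot/pi [-0.0341 -0.1875  0.1415] d/100mm [ 3.156 -2.594 -1.914] F [ 1.  -0.2 -0.2] op 1.001 0.0
```

>>> servo_tool:
  steps:
    - {"dx": 0.2, "dy": -0.16, "dz": 0, "wx": -0.006, "wy": -0.03, "wz": 0.021}
    - {"dx": 0.4, "dy": -0.32, "dz": 0, "wx": -0.012, "wy": -0.06, "wz": 0.042}
    - {"dx": 0.6, "dy": -0.48, "dz": 0, "wx": -0.018, "wy": -0.09, "wz": 0.063}
    - {"dx": 0.8, "dy": -0.64, "dz": 0, "wx": -0.024, "wy": -0.12, "wz": 0.084}
    - {"dx": 1, "dy": -0.8, "dz": 0, "wx": -0.03, "wy": -0.15, "wz": 0.105}
  jaw: 1

```text
time_s: 0.62
eef_pos: [0.3304, 0.4471, 0.2319]
eef_rot: [0.239, 0.034, 0.97, 0.002]
wrist_force: [0.3, -0.9, -0.2]
opening: 1.001
grasp_force: 0.0
```

>>> servo_tool:
  steps:
    - {"dx": 0.25, "dy": -0.22, "dz": 0, "wx": 0, "wy": 0, "wz": 0}
    - {"dx": 0.5, "dy": -0.44, "dz": 0, "wx": 0, "wy": 0, "wz": 0}
    - {"dx": 0.75, "dy": -0.66, "dz": 0, "wx": 0, "wy": 0, "wz": 0}
    - {"dx": 1, "dy": -0.9, "dz": 0, "wx": 0, "wy": 0, "wz": 0}
    - {"dx": 1, "dy": -0.9, "dz": 0, "wx": 0, "wy": 0, "wz": 0}

```text
time_s: 1.03
eef_pos: [0.4329, 0.3534, 0.2315]
eef_rot: [0.237, 0.038, 0.971, 0.001]
wrist_force: [1.0, -0.3, 0.3]
opening: 1.001
grasp_force: 0.0
```

```bash
python3 st.py 2.7 34 .545 .2675 .0393
```

```text
t 1.0333 p [0.4329 0.3534 0.2315] q [ 0.64 -0.05  1.93 -0.37  0.91 -0.68]
rot/pi [-0.0067 -0.0363  0.0382] d/100mm [ 1.121 -0.859 -1.922] F [ 1.  -0.3  0.3] op 1.001 0.0
```

>>> servo_tool:
  steps:
    - {"dx": 0.28, "dy": -0.2, "dz": -0.1, "wx": -0.001, "wy": -0.007, "wz": 0.008}
    - {"dx": 0.56, "dy": -0.42, "dz": -0.2, "wx": -0.003, "wy": -0.015, "wz": 0.015}
    - {"dx": 0.84, "dy": -0.64, "dz": -0.35, "wx": -0.004, "wy": -0.022, "wz": 0.023}
    - {"dx": 1, "dy": -0.86, "dz": -0.5, "wx": -0.006, "wy": -0.03, "wz": 0.031}
    - {"dx": 1, "dy": -0.86, "dz": -0.5, "wx": -0.0067, "wy": -0.0363, "wz": 0.038}

```text
time_s: 1.45
eef_pos: [0.53, 0.2674, 0.1778]
eef_rot: [0.29, -0.023, 0.957, 0.006]
wrist_force: [-0.7, -0.3, -0.4]
opening: 0.999
grasp_force: 0.0
```

```bash
python3 st.py 2.7 34 .545 .2675 .0393; python3 - <<'E'
from bench import vision
from h import *
c=vision.camera("wrist"); 
import pickle; pickle.dump(c,open("w1.pkl","wb"))
cv2.imwrite("pics/w1.png",c["frame"][:,:,::-1])
p=np.array([565.4,268.3,0.5]);R=Ro.from_euler('z',2.66,degrees=True).as_matrix()
for a in [(-51,7,70),(-15,7,70),(-15,-7,70),(-51,-7,70),(55,30,10),(55,-30,10),(-55,30,10),(-55,-30,10)]: print(a,np.round(proj(c,(p+R@a)/1e3)))
E
```

```text
t 1.45 p [0.53   0.2674 0.1778] q [ 0.36  0.    2.04 -0.33  0.56 -1.03]
rot/pi [ 0.0006 -0.0016 -0.0004] d/100mm [ 1.500e-01  1.000e-03 -1.385e+00] F [-0.7 -0.3 -0.4] op 0.999 0.0
(-51, 7, 70) [332. 107.]
(-15, 7, 70) [331. 149.]
(-15, -7, 70) [312. 149.]
(-51, -7, 70) [311. 107.]
(55, 30, 10) [350. 162.]
(55, -30, 10) [291. 162.]
(-55, 30, 10) [361.  56.]
(-55, -30, 10) [282.  56.]
```

View pics/w1.png

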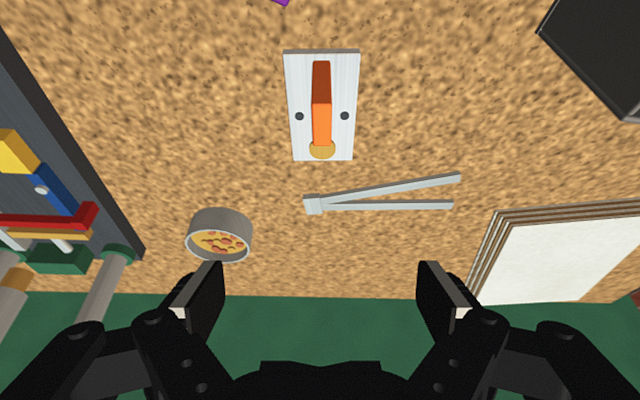

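The wrist view shows the handle top at (312–331, 104–146), against a prediction of (311–332, 107–149), so the lateral fit is exact and there is about 2 mm of x slack. Descending.

>>> servo_tool:
  steps:
    - {"dx": 0.1, "dy": 0, "dz": -0.2, "wx": 0, "wy": -0.0016, "wz": 0}
    - {"dx": 0.14, "dy": 0, "dz": -0.4, "wx": 0, "wy": -0.0016, "wz": 0}
    - {"dx": 0.14, "dy": 0, "dz": -0.6, "wx": 0, "wy": -0.0016, "wz": 0}
    - {"dx": 0.14, "dy": 0, "dz": -0.8, "wx": 0, "wy": -0.0016, "wz": 0}
    - {"dx": 0.14, "dy": 0, "dz": -1.0, "wx": 0, "wy": -0.0016, "wz": 0}

```text
time_s: 1.92
eef_pos: [0.5435, 0.2723, 0.0809]
eef_rot: [0.294, -0.024, 0.955, 0.008]
wrist_force: [-0.8, 0.2, 0.5]
opening: 1.001
grasp_force: 0.0
```

>>> servo_tool:
  steps:
    - {"dx": 0, "dy": 0, "dz": -0.12, "wx": 0, "wy": 0, "wz": 0}
    - {"dx": 0, "dy": 0, "dz": -0.24, "wx": 0, "wy": 0, "wz": 0}
    - {"dx": 0, "dy": 0, "dz": -0.36, "wx": 0, "wy": 0, "wz": 0}
    - {"dx": 0, "dy": 0, "dz": -0.38, "wx": 0, "wy": 0, "wz": 0}
    - {"dx": 0, "dy": 0, "dz": -0.38, "wx": 0, "wy": 0, "wz": 0}

```text
time_s: 2.33
eef_pos: [0.5428, 0.2717, 0.0426]
eef_rot: [0.293, -0.025, 0.956, 0.008]
wrist_force: [0.7, 0.5, 0.7]
opening: 0.999
grasp_force: 0.0
```

```bash
python3 st.py 2.7 34 .545 .2675 .0393
```

```text
t 2.3333 p [0.5428 0.2717 0.0426] q [ 0.36  0.3   2.06 -0.69  0.27 -0.64]
rot/pi [-0.      0.0006 -0.0015] d/100mm [ 0.022 -0.042 -0.033] F [0.7 0.5 0.7] op 0.999 0.0
```

q5 is close to its limit of 0 at this tilt. I'll fit a small arm model to the readings so far, to choose a tilt that keeps clear of the wrist singularity all along the insertion.

```bash
cat > arm.py <<'E'
from h import *
from bench import ctrl
from scipy.optimize import least_squares
o=ctrl.get_obs()
D=[([.954,.182,1.608,0,1.354,-.206],[.2294,.5269,.2307],[0,.204,.979,-.001]),
([.64,-.05,1.93,-.37,.91,-.68],[.4329,.3534,.2315],[.237,.038,.971,.001]),
([.36,0,2.04,-.33,.56,-1.03],[.53,.2674,.1778],[.29,-.023,.957,.006]),
([.36,.30,2.06,-.69,.27,-.64],[.5428,.2717,.0426],[.293,-.025,.956,.008])]
D.append((o["q"],o["eef_pos"],o["eef_rot"]))
Ry=lambda a:Ro.from_euler('y',a); Rz=lambda a:Ro.from_euler('z',a)
def fk(q,p):
    a1,d1,L2,a3,L3,d6,s4,s6,o6=*p[:6],1,1,p[6]
    A=Rz(q[0])*Ry(q[1]); x=Rz(q[0]).apply([a1,0,d1])+A.apply([0,0,L2])
    B=A*Ry(q[2]); x=x+B.apply([a3,0,L3])
    C=B*Rz(q[3])*Ry(q[4]); x=x+C.apply([0,0,d6])
    return x,C*Rz(q[5]+o6)
def res(p):
    r=[]
    for q,x,w in D:
        X,R=fk(q,p); r+=list((X-x)*1000); r+=list((R*qR(w).inv()).as_rotvec()*200)
    return np.array(r)
P=min((least_squares(res,[.05,.35,.4,0,.4,.25,o6],loss="soft_l1") for o6 in(0,np.pi)),key=lambda s:s.cost)
def ik(x,R,q0):
    f=lambda q:np.r_[(fk(q,P.x)[0]-x)*10,(fk(q,P.x)[1]*R.inv()).as_rotvec()]
    s=least_squares(f,q0,bounds=([-2.99,-.89,.3,-1.14,0,-3.12],[2.99,2.07,2.58,4.28,2.63,3.12])); return s.x,s.cost
E
python3 - <<'E'
from arm import *
print(np.round(P.x,3),P.cost); print(np.round(res(P.x).reshape(-1,6),1).tolist())
for t in(34,30,26,22,18,12):
    R=tool(-.4,t); z=R.as_matrix()[:,2]
    print("tilt",t)
    for px in(-155,-100,-50,0,40):
        g=np.array([.6448+(px-33)/1e3,-.063,.075]); best=None
        for q0 in ([-.1,.2,2,.3,.4,-.4],[-.1,.2,2,2.8,.3,-2.8],[-.1,.2,2,2.8,.3,.2],[-.1,.2,2,.3,.4,2.7]):
            q,c=ik(g+.019*z,R,q0); print(px,np.round(q,2),"" if c<1e-6 else "FAIL %.1e"%c)
            if c<1e-6: break
E
```

```text
[ 0.43  -0.229 -0.235 -0.449  0.163 -0.356  1.572] 331.1499092374541
[[143.6, -0.9, 68.4, -0.0, 0.2, -0.2], [-8.4, 89.4, -0.6, 0.2, 0.1, 0.7], [0.5, -2.2, -18.7, -0.2, -0.2, 0.4], [1.2, -2.3, 0.1, 0.0, 0.3, -0.5], [0.0, -3.6, 0.5, 0.1, 0.0, -0.2]]
tilt 34
-155 [-0.1   0.93  1.54  1.48  0.05 -3.12] FAIL 3.7e-03
-155 [-0.1   0.93  1.54  1.48  0.05 -3.12] FAIL 3.7e-03
-155 [-0.1   1.59  1.22  2.96  0.28  1.67] FAIL 4.5e-05
-155 [-0.1   1.59  1.22  2.96  0.28  1.67] FAIL 4.5e-05
-100 [-0.09  0.7   1.73  0.35  0.14 -1.98] 
-50 [-0.08  0.36  1.97  0.2   0.22 -1.83] 
0 [-0.08  0.11  2.19  0.16  0.25 -1.79] 
40 [-0.07 -0.06  2.36  0.15  0.25 -1.77] 
tilt 30
-155 [-0.1   0.94  1.54  1.48  0.04 -3.12] FAIL 1.2e-02
-155 [-0.1   0.94  1.54  1.48  0.04 -3.12] FAIL 1.2e-02
-155 [-0.1   1.6   1.22  2.98  0.28  1.65] FAIL 3.1e-03
-155 [-0.1   1.6   1.22  2.98  0.28  1.65] FAIL 3.1e-03
-100 [-0.09  0.95  1.6   0.54  0.08 -2.18] 
-50 [-0.09  0.53  1.87  0.18  0.22 -1.82] 
0 [-0.08  0.25  2.09  0.14  0.27 -1.77] 
40 [-0.08  0.07  2.27  0.12  0.29 -1.75] 
tilt 26
-155 [-0.11  0.96  1.53  1.47  0.04 -3.1
[... 1687 characters left out ...]
.1e-01
-155 [-0.13  1.01  1.5   1.43  0.   -3.12] FAIL 1.1e-01
-155 [-0.12  1.63  1.22  3.07  0.29  1.53] FAIL 7.7e-02
-155 [-0.12  1.63  1.22  3.07  0.29  1.53] FAIL 7.7e-02
-100 [-0.12  1.22  1.47  0.85  0.   -2.53] FAIL 3.5e-02
-100 [-0.12  1.22  1.47  1.16  0.   -2.84] FAIL 3.5e-02
-100 [-0.11  1.74  1.22  3.06  0.24  1.55] FAIL 2.3e-02
-100 [-0.11  1.74  1.22  3.06  0.24  1.55] FAIL 2.3e-02
-50 [-0.1   1.45  1.4   1.46  0.02 -3.12] FAIL 3.7e-03
-50 [-0.1   1.45  1.4   1.46  0.02 -3.12] FAIL 3.7e-03
-50 [-0.1   1.81  1.22  3.03  0.16  1.59] FAIL 2.0e-03
-50 [-0.1   1.81  1.22  3.03  0.16  1.59] FAIL 2.0e-03
0 [-0.09  1.14  1.58  0.08  0.21 -1.74] 
40 [-0.09  0.77  1.8   0.05  0.36 -1.69]
```

```bash
cat > fixarm.py <<'E'
import re
s=open("arm.py").read()
s=s.replace('P=min((least_squares(res,[.05,.35,.4,0,.4,.25,o6],loss="soft_l1") for o6 in(0,np.pi)),key=lambda s:s.cost)',
'P=min((least_squares(res,[.05,.35,.4,0,.4,.25,1.572],bounds=([0,.1,.2,-.15,.2,.1,1.4],[.25,.6,.7,.15,.7,.4,1.7])),),key=lambda s:s.cost)')
open("arm.py","w").write(s)
E
python3 fixarm.py; cat > sc.py <<'E'
from arm import *
print(np.round(P.x,3),P.cost); print(np.round(res(P.x).reshape(-1,6),1).tolist())
for t in(34,30,26,20,12):
    R=tool(-.4,t); z=R.as_matrix()[:,2]
    for px in(-155,-100,-50,0,40):
        g=np.array([.6448+(px-33)/1e3,-.063,.075])
        for q0 in ([-.1,.2,2,.3,.4,-2],[-.1,.2,2,2.8,.3,1.2]):
            q,c=ik(g+.019*z,R,q0)
            if c<1e-6: break
        print(t,px,np.round(q,2),"" if c<1e-6 else "FAIL %.1e"%c)
E
python3 sc.py
```

```text
[ 0.153  0.105  0.2   -0.123  0.359  0.1    1.572] 18277.97449650361
[[98.1, -65.0, 12.5, -0.0, 0.2, -0.2], [32.1, -42.8, -8.1, 0.2, 0.1, 0.7], [20.4, -78.6, -9.0, -0.2, -0.2, 0.3], [29.9, -74.3, 2.1, 0.1, 0.3, -0.5], [31.0, -74.6, 2.5, 0.1, 0.0, -0.2]]
34 -155 [-0.2  -0.19  2.58  1.36  0.29  3.12] FAIL 1.1e-01
34 -100 [-0.13 -0.13  2.47  0.32  0.22 -1.99] 
34 -50 [-0.12  0.12  2.22  0.29  0.22 -1.95] 
34 0 [-0.11  0.35  1.96  0.24  0.25 -1.89] 
34 40 [-0.1   0.53  1.73  0.19  0.29 -1.83] 
30 -155 [-0.2  -0.19  2.58  1.34  0.31  3.12] FAIL 1.3e-01
30 -100 [-0.13 -0.11  2.44  0.22  0.3  -1.89] 
30 -50 [-0.12  0.14  2.19  0.19  0.3  -1.86] 
30 0 [-0.11  0.37  1.93  0.16  0.33 -1.81] 
30 40 [-0.1   0.55  1.7   0.13  0.37 -1.78] 
26 -155 [-0.21 -0.18  2.58  1.31  0.33  3.12] FAIL 1.5e-01
26 -100 [-0.13 -0.09  2.42  0.15  0.37 -1.82] 
26 -50 [-0.12  0.15  2.17  0.13  0.37 -1.8 ] 
26 0 [-0.11  0.38  1.9   0.11  0.41 -1.77] 
26 40 [-0.1   0.57  1.66  0.09  0.45 -1.74] 
20 -155 [-0.21 -0.17  2.58  1.28  0.37  3.12] FAIL 1.9e-01
20 -100 [-0.13 -0.06  2.38  0.09  0.48 -1.77] 
20 -50 [-0.12  0.18  2.13  0.08  0.49 -1.75] 
20 0 [-0.11  0.41  1.86  0.07  0.53 -1.73] 
20 40 [-0.1   0.6   1.61  0.06  0.58 -1.71] 
12 -155 [-0.23 -0.16  2.58  1.22  0.43  3.12] FAIL 2.5e-01
12 -100 [-0.13 -0.01  2.32  0.04  0.63 -1.72] 
12 -50 [-0.11  0.23  2.07  0.04  0.64 -1.71] 
12 0 [-0.11  0.46  1.79  0.03  0.68 -1.69] 
12 40 [-0.1   0.65  1.54  0.03  0.74 -1.68]
```

```bash
cat > fixarm.py <<'E'
s=open("arm.py").read()
s=s.replace("x=Rz(q[0]).apply([a1,0,d1])+A.apply([0,0,L2])","x=Rz(q[0]).apply([a1,p[7],d1])+A.apply([p[8],0,L2])")
s=s.replace("C=B*Rz(q[3])*Ry(q[4]); x=x+C.apply([0,0,d6])","C=B*Rz(q[3])*Ry(q[4]); x=x+C.apply([p[9],0,d6])")
s=s.replace("[.05,.35,.4,0,.4,.25,1.572],bounds=([0,.1,.2,-.15,.2,.1,1.4],[.25,.6,.7,.15,.7,.4,1.7])","[.05,.35,.4,0,.4,.25,1.572,.1,0,0],bounds=([-.2,.1,.1,-.25,.1,.05,1.4,-.3,-.3,-.2],[.3,.6,.7,.25,.7,.5,1.7,.3,.3,.2])")
open("arm.py","w").write(s)
E
python3 fixarm.py; python3 sc.py
```

```text
[-4.000e-03  3.180e-01  4.420e-01  8.700e-02  5.190e-01  3.240e-01
  1.572e+00  1.180e-01 -1.000e-03 -1.000e-03] 3.7412303787709167
[[-0.3, 0.2, 0.1, -0.0, 0.2, -0.2], [-0.4, 0.5, -0.6, 0.2, 0.1, 0.7], [0.5, -1.1, 0.7, -0.2, -0.2, 0.3], [-1.4, -0.1, -0.3, 0.1, 0.3, -0.5], [1.3, 0.3, 0.1, 0.1, 0.0, -0.2]]
34 -155 [-0.63 -0.07  2.43  0.9   0.43 -2.96] 
34 -100 [-0.52  0.07  2.3   0.87  0.37 -2.85] 
34 -50 [-0.46  0.17  2.18  0.8   0.35 -2.72] 
34 0 [-0.41  0.26  2.06  0.71  0.34 -2.58] 
34 40 [-0.37  0.33  1.96  0.63  0.35 -2.48] 
30 -155 [-0.59 -0.06  2.39  0.68  0.45 -2.72] 
30 -100 [-0.5   0.07  2.25  0.63  0.42 -2.59] 
30 -50 [-0.44  0.18  2.14  0.56  0.4  -2.47] 
30 0 [-0.39  0.27  2.02  0.49  0.41 -2.36] 
30 40 [-0.36  0.34  1.92  0.43  0.42 -2.28] 
26 -155 [-0.56 -0.04  2.34  0.5   0.5  -2.52] 
26 -100 [-0.47  0.09  2.21  0.45  0.48 -2.4 ] 
26 -50 [-0.42  0.19  2.09  0.39  0.48 -2.3 ] 
26 0 [-0.38  0.28  1.97  0.34  0.49 -2.21] 
26 40 [-0.35  0.35  1.87  0.31  0.51 -2.15] 
20 -155 [-0.51 -0.    2.27  0.3   0.59 -2.3 ] 
20 -100 [-0.44  0.12  2.14  0.26  0.58 -2.21] 
20 -50 [-0.39  0.22  2.02  0.23  0.59 -2.13] 
20 0 [-0.35  0.31  1.89  0.2   0.62 -2.07] 
20 40 [-0.33  0.38  1.79  0.18  0.64 -2.02] 
12 -155 [-0.46  0.06  2.17  0.14  0.73 -2.12] 
12 -100 [-0.4   0.18  2.03  0.12  0.74 -2.05] 
12 -50 [-0.36  0.27  1.91  0.1   0.76 -2.  ] 
12 0 [-0.33  0.36  1.79  0.09  0.79 -1.95] 
12 40 [-0.31  0.44  1.68  0.08  0.82 -1.92]
```

The model now fits to about 1 mm, and tilt 32° is feasible along the whole path. Correcting the pose to the grasp.

```bash
python3 st.py 2.7 32 .544 .2673 .0390
```

```text
t 2.3333 p [0.5428 0.2717 0.0426] q [ 0.36  0.3   2.06 -0.69  0.27 -0.64]
rot/pi [-0.0006  0.0117 -0.0015] d/100mm [ 0.012 -0.044 -0.036] F [0.7 0.5 0.7] op 0.999 0.0
```

>>> servo_tool:
  steps:
    - {"dx": 0.006, "dy": -0.02, "dz": -0.02, "wx": 0, "wy": 0.006, "wz": -0.001}
    - {"dx": 0.012, "dy": -0.044, "dz": -0.036, "wx": -0.0006, "wy": 0.0117, "wz": -0.0015}
    - {"dx": 0.012, "dy": -0.044, "dz": -0.036, "wx": -0.0006, "wy": 0.0117, "wz": -0.0015}
    - {"dx": 0.012, "dy": -0.044, "dz": -0.036, "wx": -0.0006, "wy": 0.0117, "wz": -0.0015}
    - {"dx": 0.012, "dy": -0.044, "dz": -0.036, "wx": -0.0006, "wy": 0.0117, "wz": -0.0015}

```text
time_s: 2.75
eef_pos: [0.5451, 0.2672, 0.0405]
eef_rot: [0.277, -0.022, 0.961, 0.007]
wrist_force: [-0.4, 0.7, 0.1]
opening: 1.002
grasp_force: 0.0
```

>>> servo_tool:
  steps:
    - {"dx": 0, "dy": 0, "dz": 0, "wx": 0, "wy": 0, "wz": 0}
    - {"dx": 0, "dy": 0, "dz": 0, "wx": 0, "wy": 0, "wz": 0}
    - {"dx": 0, "dy": 0, "dz": 0, "wx": 0, "wy": 0, "wz": 0}
    - {"dx": 0, "dy": 0, "dz": 0, "wx": 0, "wy": 0, "wz": 0}
    - {"dx": 0, "dy": 0, "dz": 0, "wx": 0, "wy": 0, "wz": 0}
  jaw: 0

```text
time_s: 3.17
eef_pos: [0.5448, 0.2668, 0.0397]
eef_rot: [0.276, -0.022, 0.961, 0.007]
wrist_force: [-0.0, -0.6, 0.4]
opening: 0.303
grasp_force: 0.0
```

>>> servo_tool:
  steps:
    - {"dx": 0, "dy": 0, "dz": 0, "wx": 0, "wy": 0, "wz": 0}
    - {"dx": 0, "dy": 0, "dz": 0, "wx": 0, "wy": 0, "wz": 0}
    - {"dx": 0, "dy": 0, "dz": 0, "wx": 0, "wy": 0, "wz": 0}
    - {"dx": 0, "dy": 0, "dz": 0, "wx": 0, "wy": 0, "wz": 0}
    - {"dx": 0, "dy": 0, "dz": 0, "wx": 0, "wy": 0, "wz": 0}

```text
time_s: 3.58
eef_pos: [0.5447, 0.2669, 0.0396]
eef_rot: [0.276, -0.022, 0.961, 0.007]
wrist_force: [-0.7, 1.7, -1.3]
opening: 0.155
grasp_force: 62.3
```

```bash
python3 st.py 2.7 32 .544 .2673 .0390
```

```text
t 3.5833 p [0.5447 0.2669 0.0396] q [ 0.34  0.31  2.04 -0.55  0.3  -0.78]
rot/pi [-0.0002  0.0005  0.0001] d/100mm [-0.007  0.004 -0.006] F [-0.7  1.7 -1.3] op 0.155 62.3
```

>>> servo_tool:
  steps:
    - {"dx": 0, "dy": 0, "dz": 0.15, "wx": 0, "wy": 0, "wz": 0}
    - {"dx": 0, "dy": 0, "dz": 0.35, "wx": 0, "wy": 0, "wz": 0}
    - {"dx": 0, "dy": 0, "dz": 0.6, "wx": 0, "wy": 0, "wz": 0}
    - {"dx": 0, "dy": 0, "dz": 0.85, "wx": 0, "wy": 0, "wz": 0}
    - {"dx": 0, "dy": 0, "dz": 1, "wx": 0, "wy": 0, "wz": 0}

```text
time_s: 4.0
eef_pos: [0.5448, 0.2668, 0.1413]
eef_rot: [0.276, -0.022, 0.961, 0.007]
wrist_force: [1.5, -0.6, -3.0]
opening: 0.159
grasp_force: 61.9
```

>>> servo_tool:
  steps:
    - {"dx": -0.03, "dy": -0.15, "dz": 0.1, "wx": 0, "wy": 0, "wz": -0.003}
    - {"dx": -0.07, "dy": -0.35, "dz": 0.2, "wx": 0, "wy": 0, "wz": -0.006}
    - {"dx": -0.12, "dy": -0.55, "dz": 0.3, "wx": 0, "wy": 0, "wz": -0.009}
    - {"dx": -0.17, "dy": -0.75, "dz": 0.4, "wx": 0, "wy": 0, "wz": -0.012}
    - {"dx": -0.22, "dy": -0.95, "dz": 0.4, "wx": 0, "wy": 0, "wz": -0.017}

```text
time_s: 4.42
eef_pos: [0.5226, 0.171, 0.1808]
eef_rot: [0.277, 0.003, 0.961, -0.001]
wrist_force: [1.2, -0.3, -3.4]
opening: 0.153
grasp_force: 61.9
```

>>> servo_tool:
  steps:
    - {"dx": -0.05, "dy": -0.2, "dz": 0, "wx": 0, "wy": 0, "wz": 0}
    - {"dx": -0.1, "dy": -0.4, "dz": 0, "wx": 0, "wy": 0, "wz": 0}
    - {"dx": -0.15, "dy": -0.6, "dz": 0, "wx": 0, "wy": 0, "wz": 0}
    - {"dx": -0.2, "dy": -0.8, "dz": 0, "wx": 0, "wy": 0, "wz": 0}
    - {"dx": -0.25, "dy": -1, "dz": 0, "wx": 0, "wy": 0, "wz": 0}

```text
time_s: 4.83
eef_pos: [0.4961, 0.0711, 0.1783]
eef_rot: [0.275, 0.003, 0.961, -0.001]
wrist_force: [0.4, -0.8, -3.5]
opening: 0.163
grasp_force: 61.8
```

```bash
python3 st.py -.4 32 .4691 -.0618 .09
```

```text
t 4.8333 p [0.4961 0.0711 0.1783] q [-0.14 -0.28  2.27  0.13  0.61 -1.79]
rot/pi [-0.0002 -0.0004 -0.0002] d/100mm [-0.27  -1.329 -0.883] F [ 0.4 -0.8 -3.5] op 0.163 61.8
```

>>> servo_tool:
  steps:
    - {"dx": -0.05, "dy": -0.2, "dz": 0, "wx": 0, "wy": 0, "wz": 0}
    - {"dx": -0.1, "dy": -0.4, "dz": 0, "wx": 0, "wy": 0, "wz": 0}
    - {"dx": -0.17, "dy": -0.6, "dz": 0, "wx": 0, "wy": 0, "wz": 0}
    - {"dx": -0.22, "dy": -0.8, "dz": 0, "wx": 0, "wy": 0, "wz": 0}
    - {"dx": -0.27, "dy": -1, "dz": 0, "wx": 0, "wy": 0, "wz": 0}

```text
time_s: 5.25
eef_pos: [0.4693, -0.0285, 0.1785]
eef_rot: [0.275, 0.003, 0.961, -0.0]
wrist_force: [0.2, 0.5, -4.7]
opening: 0.158
grasp_force: 61.8
```

>>> servo_tool:
  steps:
    - {"dx": 0, "dy": -0.15, "dz": -0.2, "wx": 0, "wy": 0, "wz": 0}
    - {"dx": 0, "dy": -0.33, "dz": -0.4, "wx": 0, "wy": 0, "wz": 0}
    - {"dx": 0, "dy": -0.33, "dz": -0.6, "wx": 0, "wy": 0, "wz": 0}
    - {"dx": 0, "dy": -0.33, "dz": -0.8, "wx": 0, "wy": 0, "wz": 0}
    - {"dx": 0, "dy": -0.33, "dz": -0.88, "wx": 0, "wy": 0, "wz": 0}

```text
time_s: 5.67
eef_pos: [0.4681, -0.0603, 0.088]
eef_rot: [0.274, 0.004, 0.962, 0.001]
wrist_force: [1.1, 0.5, -4.6]
opening: 0.157
grasp_force: 61.9
```

```bash
python3 st.py -.4 32 .4691 -.0618 .09; python3 - <<'E'
from bench import vision
from h import *
import pickle
c=vision.camera("wrist"); pickle.dump(c,open("w2.pkl","wb"))
crop(c,120,0,400,300,2,"pics/w2.png")
R=Ro.from_euler('z',-.37,degrees=True).as_matrix(); p=np.array([644.8,-62.9,0])
for a in [(-165,90,20),(-165,-90,20),(-60,33,36),(-20,33,36),(-60,60,36),(-60,-33,36),(40,0,50),(-20,50,36)]: print(a,np.round((proj(c,(p+R@a)/1e3)-[120,0])*2))
E
```

```text
t 5.6667 p [ 0.4681 -0.0603  0.088 ] q [-0.59 -0.15  2.4   0.64  0.51 -2.66]
rot/pi [-0.0011 -0.0012  0.0002] d/100mm [ 0.01  -0.015  0.02 ] F [ 1.1  0.5 -4.6] op 0.157 61.9
(-165, 90, 20) [678. 363.]
(-165, -90, 20) [120. 365.]
(-60, 33, 36) [477. 565.]
(-20, 33, 36) [470. 606.]
(-60, 60, 36) [540. 565.]
(-60, -33, 36) [322. 566.]
(40, 0, 50) [400. 681.]
(-20, 50, 36) [505. 606.]
```

View pics/w2.png

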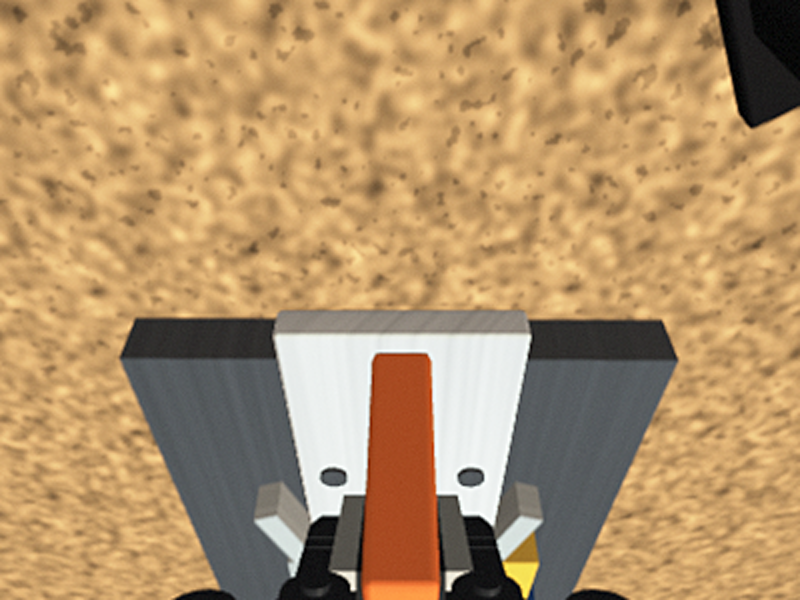

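The wrist view shows bed front corners at (120,358) and (677,358), matching the predicted pose laterally. The plate's near edge at (274–530, 334) and the mouth posts at (283,490) and (517,490) are centred within 1.5 mm. Now lowering.

>>> servo_tool:
  steps:
    - {"dx": 0.01, "dy": -0.015, "dz": -0.08, "wx": -0.0011, "wy": -0.0012, "wz": 0}
    - {"dx": 0.01, "dy": -0.015, "dz": -0.16, "wx": -0.0011, "wy": -0.0012, "wz": 0}
    - {"dx": 0.01, "dy": -0.015, "dz": -0.22, "wx": -0.0011, "wy": -0.0012, "wz": 0}
    - {"dx": 0.01, "dy": -0.015, "dz": -0.25, "wx": -0.0011, "wy": -0.0012, "wz": 0}
    - {"dx": 0.01, "dy": -0.015, "dz": -0.26, "wx": -0.0011, "wy": -0.0012, "wz": 0}

```text
time_s: 6.13
eef_pos: [0.4713, -0.0623, 0.0651]
eef_rot: [0.278, 0.003, 0.961, -0.002]
wrist_force: [-0.0, -0.7, -4.3]
opening: 0.158
grasp_force: 61.9
```

```bash
python3 st.py -.4 32 .4691 -.0618 .0596
```

```text
t 6.1333 p [ 0.4713 -0.0623  0.0651] q [-0.59 -0.07  2.4   0.76  0.44 -2.79]
rot/pi [ 0.0007  0.0014 -0.0002] d/100mm [-0.022  0.005 -0.055] F [-0.  -0.7 -4.3] op 0.158 61.9
```

>>> servo_tool:
  steps:
    - {"dx": 0, "dy": 0, "dz": -0.02, "wx": 0.0003, "wy": 0.0007, "wz": 0}
    - {"dx": 0, "dy": 0, "dz": -0.03, "wx": 0.0003, "wy": 0.0007, "wz": 0}
    - {"dx": 0, "dy": 0, "dz": -0.035, "wx": 0.0003, "wy": 0.0007, "wz": 0}
    - {"dx": 0, "dy": 0, "dz": -0.04, "wx": 0.0003, "wy": 0.0007, "wz": 0}
    - {"dx": 0, "dy": 0, "dz": -0.04, "wx": 0.0003, "wy": 0.0007, "wz": 0}

```text
time_s: 6.55
eef_pos: [0.4719, -0.0628, 0.0619]
eef_rot: [0.277, 0.003, 0.961, -0.002]
wrist_force: [0.4, -0.3, -4.1]
opening: 0.156
grasp_force: 61.9
```

>>> servo_tool:
  steps:
    - {"dx": 0, "dy": 0, "dz": -0.005, "wx": 0, "wy": 0, "wz": 0}
    - {"dx": 0, "dy": 0, "dz": -0.01, "wx": 0, "wy": 0, "wz": 0}
    - {"dx": 0, "dy": 0, "dz": -0.012, "wx": 0, "wy": 0, "wz": 0}
    - {"dx": 0, "dy": 0, "dz": -0.014, "wx": 0, "wy": 0, "wz": 0}
    - {"dx": 0, "dy": 0, "dz": -0.014, "wx": 0, "wy": 0, "wz": 0}

```text
time_s: 6.97
eef_pos: [0.4718, -0.0627, 0.0602]
eef_rot: [0.277, 0.003, 0.961, -0.002]
wrist_force: [-0.4, 0.4, -3.7]
opening: 0.156
grasp_force: 61.9
```

>>> servo_tool:
  steps:
    - {"dx": 0, "dy": 0, "dz": -0.003, "wx": 0, "wy": 0, "wz": 0}
    - {"dx": 0, "dy": 0, "dz": -0.006, "wx": 0, "wy": 0, "wz": 0}
    - {"dx": 0, "dy": 0, "dz": -0.009, "wx": 0, "wy": 0, "wz": 0}
    - {"dx": 0, "dy": 0, "dz": -0.01, "wx": 0, "wy": 0, "wz": 0}
    - {"dx": 0, "dy": 0, "dz": -0.01, "wx": 0, "wy": 0, "wz": 0}

```text
time_s: 7.38
eef_pos: [0.472, -0.0627, 0.0595]
eef_rot: [0.277, 0.003, 0.961, -0.002]
wrist_force: [-2.1, 0.9, -0.5]
opening: 0.158
grasp_force: 62.4
```

```bash
python3 st.py -.4 32 .4691 -.0618 .0596; python3 -c "
from bench import ctrl; print(ctrl.get_obs()['torque'])"
```

```text
t 7.3833 p [ 0.472  -0.0627  0.0595] q [-0.59 -0.05  2.4   0.79  0.43 -2.82]
rot/pi [ 0.0007  0.0012 -0.0001] d/100mm [-0.029  0.009  0.001] F [-2.1  0.9 -0.5] op 0.158 62.4
[0.10560852 0.5166959  0.04215588]
```

Contact came at TCP z 0.0595, exactly where predicted. Sliding in.

>>> servo_tool:
  steps:
    - {"dx": 0.08, "dy": 0, "dz": 0.002, "wx": 0.0005, "wy": 0.001, "wz": 0}
    - {"dx": 0.18, "dy": 0, "dz": 0.002, "wx": 0.0005, "wy": 0.001, "wz": 0}
    - {"dx": 0.3, "dy": 0, "dz": 0.002, "wx": 0.0005, "wy": 0.001, "wz": 0}
    - {"dx": 0.4, "dy": 0, "dz": 0.002, "wx": 0.0005, "wy": 0.001, "wz": 0}
    - {"dx": 0.5, "dy": 0, "dz": 0.002, "wx": 0.0005, "wy": 0.001, "wz": 0}

```text
time_s: 7.8
eef_pos: [0.5228, -0.0627, 0.0594]
eef_rot: [0.276, 0.003, 0.961, -0.001]
wrist_force: [-3.2, 0.4, -1.0]
opening: 0.153
grasp_force: 62.4
```

```bash
python3 st.py -.4 32 .649 -.063 .0596
```

```text
t 7.8 p [ 0.5228 -0.0627  0.0594] q [-0.51  0.07  2.27  0.73  0.39 -2.7 ]
rot/pi [ 0.0001  0.0001 -0.0001] d/100mm [ 1.262 -0.003  0.002] F [-3.2  0.4 -1. ] op 0.153 62.4
```

>>> servo_tool:
  steps:
    - {"dx": 0.1, "dy": 0, "dz": 0, "wx": 0, "wy": 0, "wz": 0}
    - {"dx": 0.23, "dy": 0, "dz": 0, "wx": 0, "wy": 0, "wz": 0}
    - {"dx": 0.36, "dy": 0, "dz": 0, "wx": 0, "wy": 0, "wz": 0}
    - {"dx": 0.49, "dy": 0, "dz": 0, "wx": 0, "wy": 0, "wz": 0}
    - {"dx": 0.6, "dy": 0, "dz": 0, "wx": 0, "wy": 0, "wz": 0}

```text
time_s: 8.22
eef_pos: [0.5832, -0.0626, 0.0595]
eef_rot: [0.276, 0.003, 0.961, -0.001]
wrist_force: [-2.5, 0.9, -1.0]
opening: 0.156
grasp_force: 62.5
```

>>> servo_tool:
  steps:
    - {"dx": 0.1, "dy": 0, "dz": 0, "wx": 0, "wy": 0, "wz": 0}
    - {"dx": 0.23, "dy": 0, "dz": 0, "wx": 0, "wy": 0, "wz": 0}
    - {"dx": 0.36, "dy": 0, "dz": 0, "wx": 0, "wy": 0, "wz": 0}
    - {"dx": 0.48, "dy": 0, "dz": 0, "wx": 0, "wy": 0, "wz": 0}
    - {"dx": 0.58, "dy": 0, "dz": 0, "wx": 0, "wy": 0, "wz": 0}

```text
time_s: 8.63
eef_pos: [0.6411, -0.0626, 0.0594]
eef_rot: [0.276, 0.003, 0.961, -0.001]
wrist_force: [-2.7, 0.4, 0.6]
opening: 0.155
grasp_force: 62.6
```

```bash
python3 st.py -.4 32 .649 -.063 .0596;python3 -c "
from bench import ctrl; print(ctrl.get_obs()['torque'])"
```

```text
t 8.6333 p [ 0.6411 -0.0626  0.0594] q [-0.38  0.3   1.99  0.55  0.38 -2.41]
rot/pi [ 0.0001  0.0001 -0.0001] d/100mm [ 0.079 -0.004  0.002] F [-2.7  0.4  0.6] op 0.155 62.6
[-0.03163948  0.44954596 -0.01358044]
```

>>> servo_tool:
  steps:
    - {"dx": 0.03, "dy": 0, "dz": 0, "wx": 0, "wy": 0, "wz": 0}
    - {"dx": 0.06, "dy": 0, "dz": 0, "wx": 0, "wy": 0, "wz": 0}
    - {"dx": 0.09, "dy": 0, "dz": 0, "wx": 0, "wy": 0, "wz": 0}
    - {"dx": 0.1, "dy": 0, "dz": 0, "wx": 0, "wy": 0, "wz": 0}
    - {"dx": 0.1, "dy": 0, "dz": 0, "wx": 0, "wy": 0, "wz": 0}

```text
time_s: 9.05
eef_pos: [0.6498, -0.0627, 0.0595]
eef_rot: [0.276, 0.003, 0.961, -0.001]
wrist_force: [0.7, 0.6, -2.3]
opening: 0.153
grasp_force: 62.2
```

>>> servo_tool:
  steps:
    - {"dx": 0.015, "dy": 0, "dz": 0, "wx": 0, "wy": 0, "wz": 0}
    - {"dx": 0.03, "dy": 0, "dz": 0, "wx": 0, "wy": 0, "wz": 0}
    - {"dx": 0.04, "dy": 0, "dz": 0, "wx": 0, "wy": 0, "wz": 0}
    - {"dx": 0.05, "dy": 0, "dz": 0, "wx": 0, "wy": 0, "wz": 0}
    - {"dx": 0.05, "dy": 0, "dz": 0, "wx": 0, "wy": 0, "wz": 0}

```text
time_s: 9.47
eef_pos: [0.6543, -0.0626, 0.0594]
eef_rot: [0.275, 0.003, 0.961, -0.001]
wrist_force: [-7.9, -1.0, 4.7]
opening: 0.158
grasp_force: 63.9
```

>>> servo_tool:
  steps:
    - {"dx": 0.01, "dy": 0, "dz": 0, "wx": 0, "wy": 0, "wz": 0}
    - {"dx": 0.02, "dy": 0, "dz": 0, "wx": 0, "wy": 0, "wz": 0}
    - {"dx": 0.03, "dy": 0, "dz": 0, "wx": 0, "wy": 0, "wz": 0}
    - {"dx": 0.03, "dy": 0, "dz": 0, "wx": 0, "wy": 0, "wz": 0}
    - {"dx": 0.03, "dy": 0, "dz": 0, "wx": 0, "wy": 0, "wz": 0}

```text
time_s: 9.88
eef_pos: [0.6571, -0.0626, 0.0594]
eef_rot: [0.275, 0.003, 0.961, -0.001]
wrist_force: [-11.0, -0.4, 5.6]
opening: 0.153
grasp_force: 64.2
```

>>> servo_tool:
  steps:
    - {"dx": 0.02, "dy": 0, "dz": 0, "wx": 0, "wy": 0, "wz": 0}
    - {"dx": 0.04, "dy": 0, "dz": 0, "wx": 0, "wy": 0, "wz": 0}
    - {"dx": 0.06, "dy": 0, "dz": 0, "wx": 0, "wy": 0, "wz": 0}
    - {"dx": 0.08, "dy": 0, "dz": 0, "wx": 0, "wy": 0, "wz": 0}
    - {"dx": 0.08, "dy": 0, "dz": 0, "wx": 0, "wy": 0, "wz": 0}

```text
time_s: 10.3
eef_pos: [0.665, -0.0627, 0.0594]
eef_rot: [0.275, 0.003, 0.961, -0.001]
wrist_force: [-11.5, -0.1, 6.9]
opening: 0.158
grasp_force: 64.5
```

```bash
python3 st.py -.4 32 .665 -.063 .0596; python3 - <<'E'
from bench import vision
from h import *
import pickle
c=vision.camera("scene"); pickle.dump(c,open("s3.pkl","wb")); w=vision.camera("wrist"); pickle.dump(w,open("w3.pkl","wb"))
a=cv2.resize(c["frame"][225:295,285:415],None,fx=6,fy=6,interpolation=cv2.INTER_CUBIC)[:, :780]
b=w["frame"][0:180,60:580]; b=cv2.resize(b,(780,270)) if 0 else cv2.resize(b,None,fx=1.5,fy=1.0*1,interpolation=cv2.INTER_AREA)
cv2.imwrite("pics/c3.png",np.vstack([a,b])[:,:,::-1])
E
```

```text
t 10.3 p [ 0.665  -0.0627  0.0594] q [-0.36  0.34  1.93  0.51  0.39 -2.35]
rot/pi [-0.     -0.0003 -0.    ] d/100mm [ 0.    -0.003  0.002] F [-11.5  -0.1   6.9] op 0.158 64.5
```

View pics/c3.png

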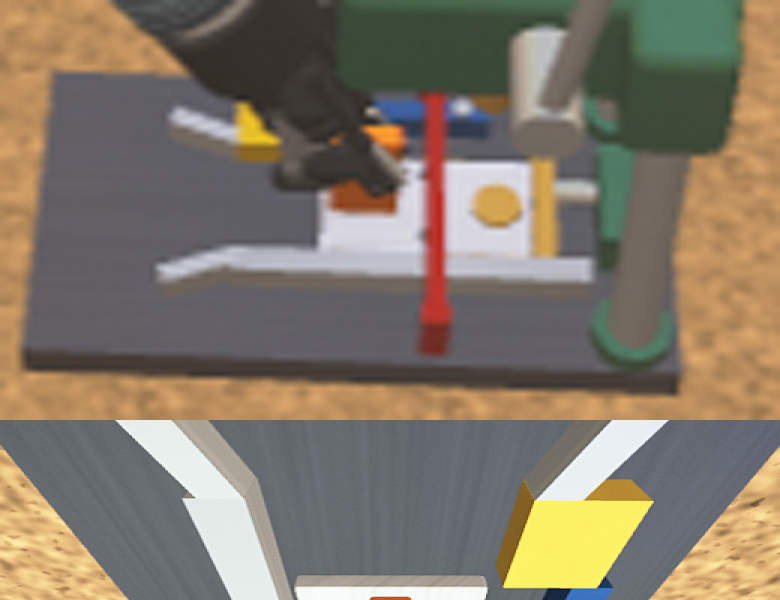

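The scene crop shows the plate in the gate under the red bar, brass end on the spring bar, and a free gap to the catch. In the wrist strip the catch's rear edge is at row 167 and the plate's near edges at rows 157 (bottom) and 168 (top). Checking the difference numerically.

```bash
python3 - <<'E'
import pickle
from h import *
w=pickle.load(open("w3.pkl","rb"))
f=lambda u,v,z:np.round(onz(w,(60+u/1.5,v),z)*1e3,1)
print("plate near bot",f(390,157,.020),"top",f(390,168,.030),"edges",f(297,168,.03),f(486,168,.03))
print("catch rear L/R",f(610,166.5,.036),f(503,167.5,.036),"front",f(533,81,.036),f(652,81,.036))
print("rail inner",f(245,79,.036),f(292,178,.036))
s=pickle.load(open("s3.pkl","rb")); g=lambda u,v,z:np.round(onz(s,(285+u/6,225+v/6),z)*1e3,1)
print("scene: plate near-right top",g(320,250,.03),"far right top",g(531,258,.03),"plunger right end",g(533,258,.035))
E
```

```text
plate near bot [631.3 -63.8  20. ] top [629.3 -63.8  30. ] edges [629.1 -92.3  30. ] [629.5 -34.4  30. ]
catch rear L/R [ 6.234e+02 -3.000e-01  3.600e+01] [623.7 -31.1  36. ] front [583.9 -30.9  36. ] [584.1  -3.7  36. ]
rail inner [582.7 -96.5  36. ] [629.6 -93.1  36. ]
scene: plate near-right top [630.3 -91.4  30. ] far right top [739.2 -93.4  30. ] plunger right end [739.8 -96.8  35. ]
```

The near edge is 6 mm past the catch. Shifting left, first quickly, then feeling for the wall.

>>> servo_tool:
  steps:
    - {"dx": 0, "dy": 0.04, "dz": 0, "wx": 0, "wy": 0, "wz": 0}
    - {"dx": 0, "dy": 0.08, "dz": 0, "wx": 0, "wy": 0, "wz": 0}
    - {"dx": 0, "dy": 0.12, "dz": 0, "wx": 0, "wy": 0, "wz": 0}
    - {"dx": 0, "dy": 0.15, "dz": 0, "wx": 0, "wy": 0, "wz": 0}
    - {"dx": 0, "dy": 0.16, "dz": 0, "wx": 0, "wy": 0, "wz": 0}

```text
time_s: 10.82
eef_pos: [0.6656, -0.0483, 0.0596]
eef_rot: [0.276, 0.004, 0.961, -0.002]
wrist_force: [-7.8, -8.7, 2.8]
opening: 0.156
grasp_force: 63.6
```

>>> servo_tool:
  steps:
    - {"dx": 0, "dy": 0.003, "dz": 0, "wx": 0, "wy": 0, "wz": 0}
    - {"dx": 0, "dy": 0.006, "dz": 0, "wx": 0, "wy": 0, "wz": 0}
    - {"dx": 0, "dy": 0.009, "dz": 0, "wx": 0, "wy": 0, "wz": 0}
    - {"dx": 0, "dy": 0.012, "dz": 0, "wx": 0, "wy": 0, "wz": 0}
    - {"dx": 0, "dy": 0.015, "dz": 0, "wx": 0, "wy": 0, "wz": 0}

```text
time_s: 11.23
eef_pos: [0.6656, -0.0473, 0.0596]
eef_rot: [0.276, 0.004, 0.961, -0.002]
wrist_force: [-8.5, -7.2, 2.4]
opening: 0.157
grasp_force: 63.5
```

```bash
python3 st.py -.4 32 .665 -.043 .0596
```

```text
t 11.2333 p [ 0.6656 -0.0473  0.0596] q [-0.33  0.34  1.93  0.47  0.37 -2.29]
rot/pi [0.0006 0.0003 0.0009] d/100mm [-0.006  0.043  0.   ] F [-8.5 -7.2  2.4] op 0.157 63.5
```

>>> servo_tool:
  steps:
    - {"dx": 0, "dy": 0.004, "dz": 0, "wx": 0, "wy": 0, "wz": 0}
    - {"dx": 0, "dy": 0.008, "dz": 0, "wx": 0, "wy": 0, "wz": 0}
    - {"dx": 0, "dy": 0.012, "dz": 0, "wx": 0, "wy": 0, "wz": 0}
    - {"dx": 0, "dy": 0.016, "dz": 0, "wx": 0, "wy": 0, "wz": 0}
    - {"dx": 0, "dy": 0.02, "dz": 0, "wx": 0, "wy": 0, "wz": 0}

```text
time_s: 11.65
eef_pos: [0.6656, -0.0452, 0.0595]
eef_rot: [0.276, 0.004, 0.961, -0.002]
wrist_force: [-8.8, -7.6, 2.9]
opening: 0.153
grasp_force: 63.5
```

>>> servo_tool:
  steps:
    - {"dx": 0, "dy": 0.003, "dz": 0, "wx": 0, "wy": 0, "wz": 0}
    - {"dx": 0, "dy": 0.006, "dz": 0, "wx": 0, "wy": 0, "wz": 0}
    - {"dx": 0, "dy": 0.009, "dz": 0, "wx": 0, "wy": 0, "wz": 0}
    - {"dx": 0, "dy": 0.012, "dz": 0, "wx": 0, "wy": 0, "wz": 0}
    - {"dx": 0, "dy": 0.015, "dz": 0, "wx": 0, "wy": 0, "wz": 0}

```text
time_s: 12.07
eef_pos: [0.6656, -0.0437, 0.0596]
eef_rot: [0.276, 0.004, 0.961, -0.002]
wrist_force: [-8.2, -8.3, 2.4]
opening: 0.152
grasp_force: 63.5
```

>>> servo_tool:
  steps:
    - {"dx": 0, "dy": 0.003, "dz": 0, "wx": 0, "wy": 0, "wz": 0}
    - {"dx": 0, "dy": 0.006, "dz": 0, "wx": 0, "wy": 0, "wz": 0}
    - {"dx": 0, "dy": 0.009, "dz": 0, "wx": 0, "wy": 0, "wz": 0}
    - {"dx": 0, "dy": 0.012, "dz": 0, "wx": 0, "wy": 0, "wz": 0}
    - {"dx": 0, "dy": 0.015, "dz": 0, "wx": 0, "wy": 0, "wz": 0}

```text
time_s: 12.48
eef_pos: [0.6656, -0.0422, 0.0596]
eef_rot: [0.276, 0.004, 0.961, -0.002]
wrist_force: [-8.6, -6.2, 1.7]
opening: 0.158
grasp_force: 63.5
```

>>> servo_tool:
  steps:
    - {"dx": 0, "dy": 0.003, "dz": 0, "wx": 0, "wy": 0, "wz": 0}
    - {"dx": 0, "dy": 0.006, "dz": 0, "wx": 0, "wy": 0, "wz": 0}
    - {"dx": 0, "dy": 0.009, "dz": 0, "wx": 0, "wy": 0, "wz": 0}
    - {"dx": 0, "dy": 0.012, "dz": 0, "wx": 0, "wy": 0, "wz": 0}
    - {"dx": 0, "dy": 0.015, "dz": 0, "wx": 0, "wy": 0, "wz": 0}

```text
time_s: 12.9
eef_pos: [0.6656, -0.0407, 0.0595]
eef_rot: [0.276, 0.004, 0.961, -0.002]
wrist_force: [-7.6, -8.1, 2.2]
opening: 0.158
grasp_force: 63.5
```

>>> servo_tool:
  steps:
    - {"dx": 0, "dy": 0.003, "dz": 0, "wx": 0, "wy": 0, "wz": 0}
    - {"dx": 0, "dy": 0.006, "dz": 0, "wx": 0, "wy": 0, "wz": 0}
    - {"dx": 0, "dy": 0.009, "dz": 0, "wx": 0, "wy": 0, "wz": 0}
    - {"dx": 0, "dy": 0.012, "dz": 0, "wx": 0, "wy": 0, "wz": 0}
    - {"dx": 0, "dy": 0.015, "dz": 0, "wx": 0, "wy": 0, "wz": 0}

```text
time_s: 13.32
eef_pos: [0.6657, -0.0402, 0.0597]
eef_rot: [0.276, 0.005, 0.961, -0.003]
wrist_force: [-10.1, -13.1, 3.3]
opening: 0.155
grasp_force: 63.7
```

>>> servo_tool:
  steps:
    - {"dx": 0, "dy": 0.003, "dz": 0, "wx": 0, "wy": 0, "wz": 0}
    - {"dx": 0, "dy": 0.006, "dz": 0, "wx": 0, "wy": 0, "wz": 0}
    - {"dx": 0, "dy": 0.009, "dz": 0, "wx": 0, "wy": 0, "wz": 0}
    - {"dx": 0, "dy": 0.012, "dz": 0, "wx": 0, "wy": 0, "wz": 0}
    - {"dx": 0, "dy": 0.015, "dz": 0, "wx": 0, "wy": 0, "wz": 0}

```text
time_s: 13.73
eef_pos: [0.6657, -0.04, 0.0598]
eef_rot: [0.277, 0.005, 0.961, -0.004]
wrist_force: [-12.9, -18.9, 5.0]
opening: 0.155
grasp_force: 63.9
```

```bash
python3 st.py -.4 32 .6657 -.04 .0596;python3 -c "
from bench import ctrl; print(ctrl.get_obs()['torque'])"
```

```text
t 13.7333 p [ 0.6657 -0.04    0.0598] q [-0.31  0.34  1.93  0.45  0.36 -2.25]
rot/pi [0.0015 0.0006 0.0013] d/100mm [-0.    -0.    -0.002] F [-12.9 -18.9   5. ] op 0.155 63.9
[-3.05903594  1.75601093 -2.07987701]
```

Wall felt at TCP y -0.040 (press y about 53, inside 50–60). Easing off slightly to a gentle load, then releasing.

>>> servo_tool:
  steps:
    - {"dx": 0, "dy": -0.002, "dz": 0, "wx": 0, "wy": 0, "wz": 0.0004}
    - {"dx": 0, "dy": -0.004, "dz": 0, "wx": 0, "wy": 0, "wz": 0.0008}
    - {"dx": 0, "dy": -0.005, "dz": 0, "wx": 0, "wy": 0, "wz": 0.001}
    - {"dx": 0, "dy": -0.005, "dz": 0, "wx": 0, "wy": 0, "wz": 0.001}
    - {"dx": 0, "dy": -0.005, "dz": 0, "wx": 0, "wy": 0, "wz": 0.001}

```text
time_s: 14.15
eef_pos: [0.6657, -0.04, 0.0598]
eef_rot: [0.276, 0.003, 0.961, -0.003]
wrist_force: [-12.1, -15.1, 4.0]
opening: 0.154
grasp_force: 63.9
```

```bash
python3 st.py -.4 32 .6657 -.04 .0596;python3 -c "
from bench import ctrl; print(ctrl.get_obs()['torque'])"
```

```text
t 14.15 p [ 0.6657 -0.04    0.0598] q [-0.31  0.34  1.93  0.46  0.37 -2.26]
rot/pi [0.0012 0.0005 0.0003] d/100mm [-0.    -0.    -0.002] F [-12.1 -15.1   4. ] op 0.154 63.9
[-2.64459331  1.54669443 -1.9776586 ]
```

Flush at a gentle load. Releasing with a partial opening.

>>> servo_tool:
  steps:
    - {"dx": 0, "dy": 0, "dz": 0, "wx": 0, "wy": 0, "wz": 0}
    - {"dx": 0, "dy": 0, "dz": 0, "wx": 0, "wy": 0, "wz": 0}
    - {"dx": 0, "dy": 0, "dz": 0, "wx": 0, "wy": 0, "wz": 0}
    - {"dx": 0, "dy": 0, "dz": 0, "wx": 0, "wy": 0, "wz": 0}
    - {"dx": 0, "dy": 0, "dz": 0, "wx": 0, "wy": 0, "wz": 0}
  jaw: 0.5

```text
time_s: 14.57
eef_pos: [0.666, -0.0358, 0.0596]
eef_rot: [0.276, 0.001, 0.961, -0.001]
wrist_force: [0.3, 0.2, 0.6]
opening: 0.5
grasp_force: 0.0
```

>>> servo_tool:
  steps:
    - {"dx": 0, "dy": 0, "dz": 0, "wx": 0, "wy": 0, "wz": 0}
    - {"dx": 0, "dy": 0, "dz": 0, "wx": 0, "wy": 0, "wz": 0}
    - {"dx": 0, "dy": 0, "dz": 0, "wx": 0, "wy": 0, "wz": 0}
    - {"dx": 0, "dy": 0, "dz": 0, "wx": 0, "wy": 0, "wz": 0}
    - {"dx": 0, "dy": 0, "dz": 0, "wx": 0, "wy": 0, "wz": 0}

```text
time_s: 14.98
eef_pos: [0.6658, -0.0361, 0.0595]
eef_rot: [0.276, 0.002, 0.961, -0.001]
wrist_force: [0.7, -0.0, 0.9]
opening: 0.501
grasp_force: 0.0
```

>>> servo_tool:
  steps:
    - {"dx": -0.06, "dy": -0.03, "dz": 0.09, "wx": 0, "wy": 0, "wz": 0}
    - {"dx": -0.14, "dy": -0.03, "dz": 0.21, "wx": 0, "wy": 0, "wz": 0}
    - {"dx": -0.26, "dy": -0.03, "dz": 0.38, "wx": 0, "wy": 0, "wz": 0}
    - {"dx": -0.42, "dy": -0.03, "dz": 0.55, "wx": 0, "wy": 0, "wz": 0}
    - {"dx": -0.6, "dy": -0.03, "dz": 0.7, "wx": 0, "wy": 0, "wz": 0}

```text
time_s: 15.4
eef_pos: [0.6057, -0.0394, 0.1305]
eef_rot: [0.276, 0.002, 0.961, -0.001]
wrist_force: [-0.2, 0.6, 0.4]
opening: 0.494
grasp_force: 0.0
```

>>> servo_tool:
  steps:
    - {"dx": -0.2, "dy": 0, "dz": 0.1, "wx": 0, "wy": 0, "wz": 0}
    - {"dx": -0.4, "dy": 0, "dz": 0.2, "wx": 0, "wy": 0, "wz": 0}
    - {"dx": -0.6, "dy": 0, "dz": 0.3, "wx": 0, "wy": 0, "wz": 0}
    - {"dx": -0.8, "dy": 0, "dz": 0.3, "wx": 0, "wy": 0, "wz": 0}
    - {"dx": -0.9, "dy": 0, "dz": 0.3, "wx": 0, "wy": 0, "wz": 0}

```text
time_s: 15.82
eef_pos: [0.5143, -0.0389, 0.1598]
eef_rot: [0.276, 0.001, 0.961, -0.001]
wrist_force: [-0.5, -0.1, -0.2]
opening: 0.501
grasp_force: 0.0
```

```bash
python3 - <<'E'
from bench import vision
from h import *
import pickle
c=vision.camera("scene"); w=vision.camera("wrist"); pickle.dump((c,w),open("f.pkl","wb"))
a=cv2.resize(c["frame"][225:295,285:415],None,fx=6,fy=6,interpolation=cv2.INTER_CUBIC)[:330]
b=cv2.resize(w["frame"][20:260,160:480],(360,270)); b=cv2.copyMakeBorder(b,0,0,0,420,cv2.BORDER_CONSTANT)
t=vision.camera("top")["frame"]; t=cv2.resize(t[115:235,270:410],(315,270)); b[:,400:715]=t
cv2.imwrite("pics/f.png",np.vstack([a,b])[:,:,::-1])
E
```

```text
(no output)
```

View pics/f.png

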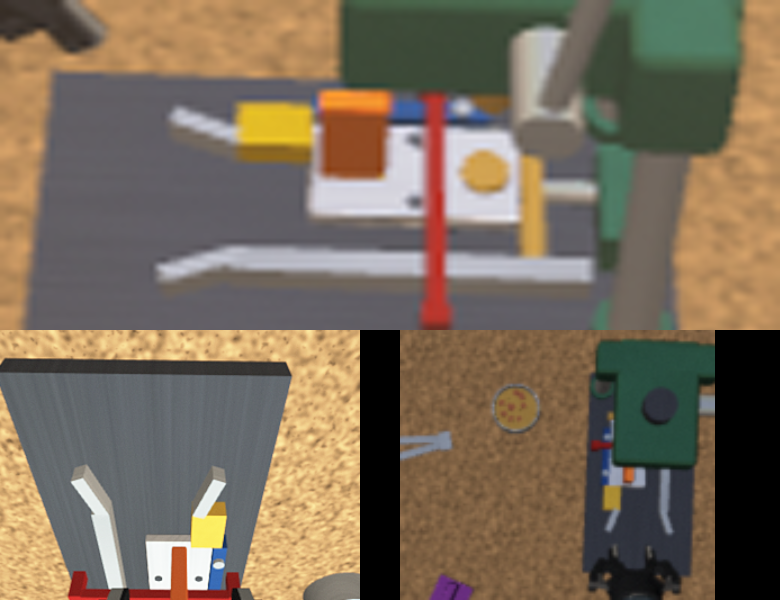

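The plate's near edge (scene crop x 310) meets the catch's rear face and its left side lies along the blue wall (wrist inset 213,560). One enlarged wrist crop to check the gap to the wall.

```bash
python3 - <<'E'
from h import *
import pickle
c,w=pickle.load(open("f.pkl","rb"))
crop(w,280,170,100,80,7,"pics/g.png")
E
```

```text
(no output)
```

View pics/g.png

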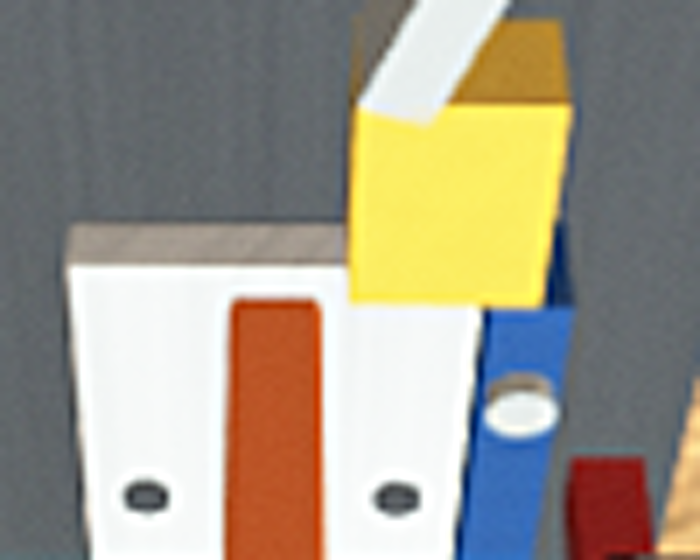

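```bash
python3 - <<'E'
from h import *
import pickle
c,w=pickle.load(open("f.pkl","rb"))
f=lambda u,v,z:np.round(onz(w,(280+u/7,170+v/7),z)*1e3,1)
print("plate L",f(478,330,.03),f(455,540,.03),"wall",f(485,330,.036),f(463,540,.036),"near edge",f(200,264,.03),f(200,225,.02),"catch rear",f(440,305,.036))
E
python3 st.py -.4 32 .6 -.04 .1
```

```text
plate L [637.1 -11.2  30. ] [692.1 -11.6  30. ] wall [629.7 -11.   36. ] [683.1 -11.1  36. ] near edge [622.1 -51.5  30. ] [625.1 -51.8  20. ] catch rear [624.1 -17.7  36. ]
t 15.9667 p [ 0.5157 -0.0395  0.1599] q [-0.46 -0.21  2.25  0.41  0.62 -2.3 ]
rot/pi [ 0.0003  0.0004 -0.0008] d/100mm [ 0.843 -0.005 -0.599] F [ 0.7 -0.4  0.1] op 0.498 0.0
```

The plate is seated on the catch and touching the wall, with a gap of about 0.3 mm, which is within measuring error. The arm is clear, so I'm handing in.

```bash
python3 -c "
from bench import workorder; print(workorder.hand_in())"
```

```text
the job is handed in; nothing more can be done
None
```

The die plate is in the press, seated back against the yellow catch and bearing on the blue side wall (measured gap about 0.3 mm, within measuring error); I handed the job in at about 16 s with the arm clear, but the hand-in returned no verdict.

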